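# Start two slices in a dual-slot toaster, the frozen one first

## Task

Toast these two slices so that they come ready together: the dark one is frozen, so push the paddle of its slot down with a fingertip until it stays down, then tap that slot's blue defrost key (it works only once the paddle is down), and after that push the white slice's paddle down until it stays. Press lightly, do not push the other blue key or the red cancel keys, and neither touch or lift the bread nor disturb the things standing round.

Things in the scene. Friction and masses are not known exactly. Their poses are not given: they have to be found in the camera images.
- toaster: Steel toaster with black ends, fixed: 250 mm deep (x), 252 wide (y), top at 182 mm. Origin under its centre; x points from the control end (paddles, keys; faces the robot) to the back, y to the left as the robot sees it. Two slots run along x at y = +65 (left) and -65 mm (right), 34 mm wide, x = -65 to +95 mm; each has its own paddle and two keys on its side.
- lever_left_top (a point): Press point on the upper face of the left slot's grey paddle (carriage lever): 46 mm wide, 13 thick, sticking 36 to 39 mm out of the control end. The point is at toaster x = -147, y = +65 mm, 22 mm out from the end face, 172 mm high with the paddle up, 138 mm down. Moves with the paddle.
- lever_right_top (a point): The same point on the right slot's paddle (toaster y = -65 mm).
- lever_left (a joint): Downward travel of the left paddle (m): 0 up, 0.034 fully down; it carries the left slot's slice down with it. An over-centre spring resists with up to 4 N and throws it back up if let go early; past about 0.028 it snaps to the bottom and stays by itself. The paddle sits on an overtravel spring (about 4 N per mm, 8 mm) that gives under a harder push.
- lever_right (a joint): The same for the right paddle.
- defrost_left_top (a point): Centre of the upper face of the left slot's defrost key: round, blue with a white snowflake, 23 mm across, on the toaster's top at toaster x = -97, y = +92 mm; face 192 mm high, 10 mm proud of the top. Pressed straight down.
- defrost_right_top (a point): The same key of the right slot, at toaster y = -92 mm.
- defrost_left (a joint): Press of the left defrost key in m: 0 released, 0.009 fully down; a spring takes it from 1.2 N at the start over 4.2 N at 0.0025, where it has switched, to 12 N at the bottom, and brings it back.
- defrost_right (a joint): The same for the right defrost key.
- cancel_left (a joint): Press of the left slot's cancel key (m, 0 released, 0.009 down): round, red with a white cross, 23 mm across, at toaster x = -97 mm, y = +40 mm, 52 mm from the blue key. Not to be pressed.
- cancel_right (a joint): The same for the right slot's cancel key, at toaster y = -40 mm.
- dark_slice: Dark brown bread slice, 100 mm wide, 14 thick, 104 high, standing in one slot (its y in the toaster frame is positive in the left slot, negative in the right). Origin mid lower edge, z up, y through its thickness. Lower edge 110 mm above the worktop with the paddle up (top 32 mm above the toaster), 76 mm with it down.
- white_slice: Slice of white bread, pale with a golden-tan crust (the tan crust is what shows from above), same size and frame, in the other slot.
- pepper_mill: Small clear shaker with grey lid and dark contents, 44 mm across, 90 mm high, beside the toaster on its left. Bystander. Origin under its centre (so for all bystanders).
- butter: Pale yellow block, 74x87x43 mm, beside the toaster on its right. Bystander.
- spread_jar: Glass jar with black lid, 61 mm across, 85 mm high, at the left of the counter. Bystander.
- tomato: Red tomato, 59 mm across, 68 mm high, at the left of the counter. Bystander.
- salt_mill: Clear shaker with grey lid and white contents, 44 mm across, 90 mm high, at the left of the counter. Bystander.
- yoghurt_tub: White and red tub, 72 mm across, 71 mm high, to the right of the toaster. Bystander.
There are look-alikes about, which are no part of the job. What is meant by the dark_slice is not pink or turquoise, and is the smaller of those in its own colour.

How it is judged:
By the outcome, as a careful person would: the job done as asked, in the order asked, and still so for the second after the job is handed in, with the robot touching nothing.
It also fails if it takes over 48 s, if anything falls off the work surface, if the arm or the gripper's body presses on something with over 40 N, if the wrist force passes 120 N, or if a joint passes its speed limit or range.

## Robot

A 7-joint arm with a two-finger parallel gripper is mounted at the origin on a cart in front of the work surface, level with it; the furniture and walls round the work are solid. World frame = base frame: x ahead of the robot, y to its left, z up, the work surface at z = 0. Lengths are in m, angles in rad, forces in N, time in s.
With the tool pointing down it reaches from about 0.4 to 0.875 m from the base axis. Payload 19.3 kg.
Tool frame: the origin (TCP) lies at the very end of the fingers, on their centre line; the grasp point (between the pads) lies 19 mm behind it; z points along the fingers, y is the line along which they close (so a half turn about z gives the same grasp; the last joint's range is limited). The gripper opens to 85 mm and grips with 20 to 120 N. Pads are 22 mm wide; open, the fingers measure 114 mm over their backs; the gripper's body (76 mm by 85 mm) begins 54 mm behind the grasp point. The pads swing forward as they close: fully open they stand 13 mm farther back than shut.
Start: joints at [-1.215, 0.521, -0.036, 1.599, 0.021, 1.021, -0.113], TCP at [0.258, 0.569, 0.231] pointing down, gripper open.
Joint ranges: [-2.91, 2.91], [-0.3, 2.13], [-1.5, 1.42], [0.17, 2.43], [-1.26, 4.41], [0.16, 1.93], [-2.52, 2.52]. Speed limits (rad/s): [1.89, 1.89, 2.39, 2.39, 3.01, 3.01, 3.01].

## Interface

Orientations are given as [roll, pitch, yaw] about the fixed x, y, z axes, in that order (R = Rz(yaw) Ry(pitch) Rx(roll)).
In Python, from workcell import bot gives the robot as it stands.
- The arm moves only by the shell command python3 -m crank 'ROWS' [FORCE]. ROWS is a JSON object of lists of equal length, an entry for each row: "travel": the shift along the world's x, y, z in cm, a list of three; "turn": the turn, a rotation vector about the world's x, y, z in degrees, a list of three; "gripper": the closure, from 0 (fully open) to 1 (shut). A call has exactly 5 rows; each row is the pose to reach, as a shift and turn from the pose commanded when the call began; what a row does not reach only later rows make up. A row lasts 1/10 s, in which the tool goes at most 50 mm and 8.59 degrees, less where a joint would pass 70% of its speed; a pose out of reach is approached as far as the arm can. A call with a gripper value outside its range is refused whole. The fingers move at their own pace and stop on an object; FORCE is the grip in N (left out, the last holds). Time passes only in rows, so rows that repeat a pose let the fingers close, or fill a call up. It gives the time, the measured TCP pose, the force, the opening and the grip force at its end, in the units of the state.
- bot.observe(): the state, without advancing time (a new reading comes with each control period).
- bot.grab_frame(name): name is "scene" or "top"; returns a dict with "pixels" (400x640x3 uint8, red, green, blue), "fx", "fy", "cx", "cy" (pixels), "dist" ([k1, k2, p1, p2, k3] as OpenCV has them; the pictures are not rectified), "extrinsics" (4x4, takes a point from world to camera coordinates). Camera axes: x right, y down, z forward; pixel columns grow to the right and rows downward; lengths in m; the calibration is good to about 2 mm. A picture is of the moment at which its call begins. There is no depth.
- bot.job_done(): hands the job in; it is judged then, once.
The state is a dict: "clock": time; "qpos": joint angles; "qd": joint speeds; "joint_efforts": joint torques, N m; "position": TCP position; "tool_rot": TCP orientation; "force": force on the tool from outside, world axes, zero at the start; "moment": the same for the moment, N m; "grip_width": finger opening in m; "finger_force": force on a finger pad.
Only numpy, scipy, OpenCV 4.12 (cv2) and the standard library are available. Lean on these libraries where they do the work, as an engineer would, in place of code of your own. Each camera call takes 0.05 s, during which the arm holds its last target. There are 200 camera calls.

## Working session

There is one attempt and no reset: what is moved stays moved. The work goes in short steps, Python scripts to look and compute and a shell command to move; the robot and the scene stay as the last step left them, time stands still between calls to the robot, and variables do not carry over. Pictures are saved under pics/ and viewed, at most 10 in all, crops included, and the job is handed in when it is done.

```bash
mkdir -p pics
python3 - <<'E'
from workcell import bot
import cv2,pickle
for n in("scene","top"):
    f=bot.grab_frame(n); pickle.dump(f,open(n+".pkl","wb")); cv2.imwrite(f"pics/{n}0.png",f["pixels"][:,:,::-1])
    print(n,f["fx"],f["cx"],f["cy"],f["dist"],f["extrinsics"])
print(bot.observe())
E
```

```text
scene 398.0330911350184 320.9482575354202 199.75888039742523 [0.03227793 0.         0.         0.         0.        ] [[ 0.71261825 -0.70138788 -0.01517476 -0.4058476 ]
 [-0.55697389 -0.55247541 -0.62012177  0.32094582]
 [ 0.42656221  0.45036203 -0.78435879  1.34543573]
 [ 0.          0.          0.          1.        ]]
top 430.10913710912644 328.53903033926724 197.902032820056 [-0.08641467  0.          0.          0.          0.        ] [[-1.55616607e-01 -9.87816985e-01 -1.03709527e-03 -3.91970477e-03]
 [-9.31156318e-01  1.47040821e-01 -3.33656873e-01  5.42651075e-01]
 [ 3.29744421e-01 -5.09568524e-02 -9.42694020e-01  1.58971046e+00]
 [ 0.00000000e+00  0.00000000e+00  0.00000000e+00  1.00000000e+00]]
{'clock': 0.1, 'qpos': array([-1.21520611,  0.52195457, -0.03632332,  1.59991061,  0.02122382,
        1.02114015, -0.11279674]), 'qd': array([-0.00087302,  0.00038538, -0.00077031, -0.00182731, -0.00290827,
        0.00157464, -0.00051678]), 'joint_efforts': array([ 3.54222328e-03, -9.28496575e+01,  1.98412187e+00, -3.70526147e+01,
        1.81977544e-02,  5.41286281e-03, -9.45998181e-06]), 'position': array([0.25806758, 0.56890951, 0.23079771]), 'tool_rot': array([-3.14056993e+00,  9.46696166e-05,  2.71580293e+00]), 'force': array([-0.17954476,  0.1792378 , -0.00795535]), 'moment': array([-0.02156563, -0.06185817, -0.00984102]), 'finger_force': 0.0, 'grip_width': 0.0854442403273546}
```

View pics/scene0.png

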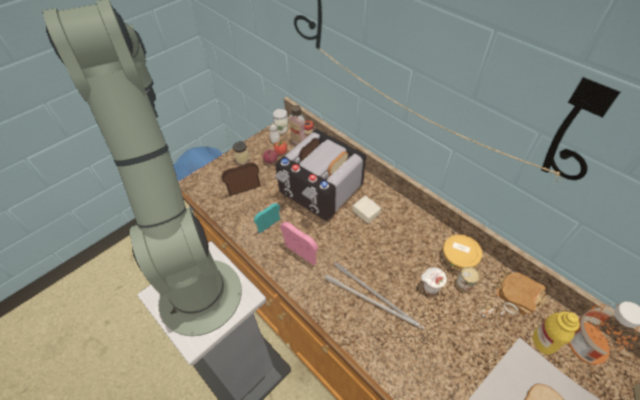

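View pics/top0.png

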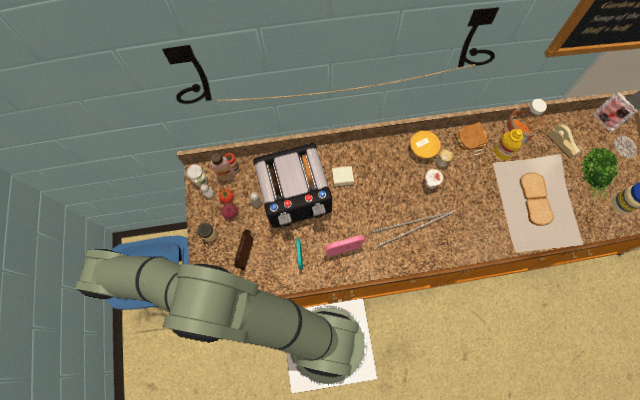

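The scene view shows the toaster at about (320,180), the top view at (293,187). Dark slice candidates (scene pixels):
- the slice in the left slot, near (313,148)
- the larger dark slice standing on the counter at (241,178)
- the turquoise slice at (267,217)
- the pink slice at (300,243)

The white slice looks to be in the right slot, near (338,160). I'll check both in a crop.

Run:
```python
import cv2
a=cv2.imread("pics/scene0.png")[120:225,260:380]; b=cv2.imread("pics/top0.png")[135:240,240:350]
cv2.imwrite("pics/c1.png",cv2.resize(a,None,fx=5.5,fy=5.5,interpolation=cv2.INTER_CUBIC))
cv2.imwrite("pics/c2.png",cv2.resize(b,None,fx=5.5,fy=5.5,interpolation=cv2.INTER_CUBIC))
```

```text
(no output)
```

View pics/c1.png

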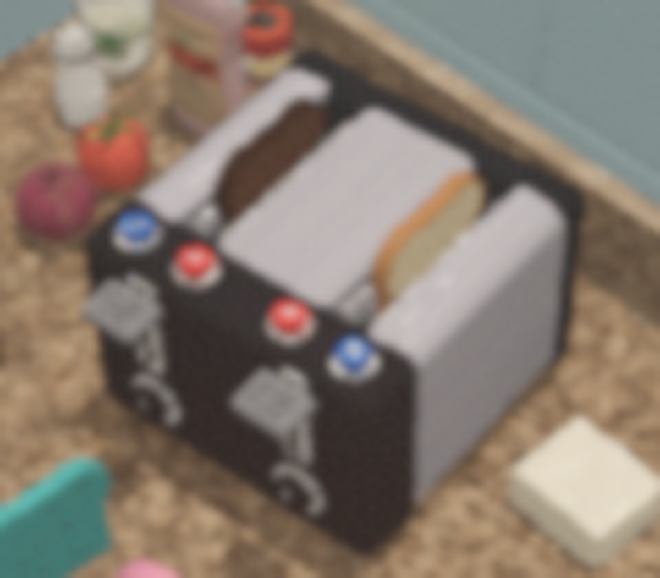

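View pics/c2.png

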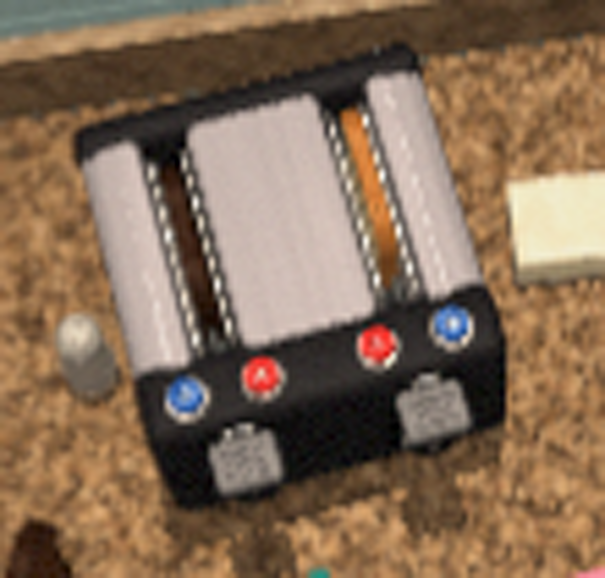

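The crops show the dark brown slice in the left slot and the tan-crusted white slice in the right slot. So the job is the left paddle, then the left blue key, then the right paddle. In the scene crop the left blue key is at (138,228) and the left paddle at (125,308). In the top crop they are at (186,396) and (246,462).

Run:
```python
import cv2,pickle,numpy as np
from scipy.optimize import least_squares
n=["bL","rL","rR","bR","pL","pR"]
S=np.array([(138,228),(196,262),(290,320),(354,354),(125,308),(272,402)])
T=np.array([(186,396),(262,376),(378,344),(452,323),(246,462),(433,408)])
S=(S+.5)/5.5-.5+(260,120);T=(T+.5)/5.5-.5+(240,135)
U=[]
F=[pickle.load(open(k+".pkl","rb")) for k in("scene","top")]
Ks=[np.array([[f["fx"],0,f["cx"]],[0,f["fy"],f["cy"]],[0,0,1]]) for f in F]
U=[cv2.undistortPoints(p.reshape(-1,1,2),K,np.array(f["dist"]))[:,0] for p,K,f in zip((S,T),Ks,F)]
P=[np.array(f["extrinsics"])[:3] for f in F]
X=cv2.triangulatePoints(P[0],P[1],U[0].T,U[1].T);X=(X[:3]/X[3]).T
for a,b in zip(n,X):print(a,b.round(4))
M=np.array([(-97,92,192),(-97,40,192),(-97,-40,192),(-97,-92,192),(-147,65,172),(-147,-65,172)])/1e3
def tf(q):
    c,s=np.cos(q[3]),np.sin(q[3]);return M@np.array([[c,-s,0],[s,c,0],[0,0,1]]).T+q[:3]
def res(q):
    Y=tf(q);r=[]
    for p,u in zip(P,U):
        c=Y@p[:,:3].T+p[:,3];r.append(((c[:,:2]/c[:,2:]-u)*400).ravel())
    return np.concatenate(r)
s=least_squares(res,[.65,.1,0,0]);print(s.x,np.abs(s.fun).max(),np.degrees(s.x[3]))
for a,b in zip(n,tf(s.x)):print(a,b.round(4))
```

```text
bL [0.5026 0.1208 0.187 ]
rL [0.5081 0.0689 0.1887]
rR [ 0.5186 -0.0106  0.1863]
bR [ 0.5253 -0.0619  0.1887]
pL [0.4584 0.0877 0.1669]
pR [ 0.4737 -0.0406  0.1678]
[ 0.61085394  0.04153458 -0.00461776  0.12467936] 1.0500599315748482 7.143600974679531
bL [0.5032 0.1208 0.1874]
rL [0.5096 0.0692 0.1874]
rR [ 0.5196 -0.0102  0.1874]
bR [ 0.526  -0.0618  0.1874]
pL [0.4569 0.0877 0.1674]
pR [ 0.4731 -0.0412  0.1674]
```

```bash
python3 -m crank '{"travel":[[2,-4.8,1],[4,-9.6,2],[6,-14.4,2],[8,-19.2,2],[10,-24,2]],"turn":[[0,0,6.3],[0,0,12.6],[0,0,18.9],[0,0,25.2],[0,0,31.5]],"gripper":[1,1,1,1,1]}' 20
```

```text
clock: 0.6
position: [0.354, 0.338, 0.2512]
tool_rot: [-3.141, 0.0, -3.013]
force: [1.4, 0.2, -0.8]
grip_width: 0.012
finger_force: 0.0
```

```bash
python3 -m crank '{"travel":[[2,-4.8,0],[4,-9.6,0],[6,-14.4,0],[8,-19.2,0],[9.8,-24.1,0]],"turn":[[0,0,0],[0,0,0],[0,0,0],[0,0,0],[0,0,0]],"gripper":[1,1,1,1,1]}' 20; python3 -m crank '{"travel":[[0,0,0],[0,0,-2],[0,0,-4],[0,0,-6],[0,0,-6.5]],"turn":[[0,0,0],[0,0,0],[0,0,0],[0,0,0],[0,0,0]],"gripper":[1,1,1,1,1]}' 20
python3 - <<'E'
from workcell import bot
import cv2
f=bot.grab_frame("scene")["pixels"][110:230,240:380,::-1];g=bot.grab_frame("top")["pixels"][110:230,240:380,::-1]
cv2.imwrite("pics/d1.png",cv2.resize(cv2.vconcat([cv2.hconcat([f,g])]),None,fx=2.8,fy=2.8,interpolation=cv2.INTER_CUBIC))
o=bot.observe();print(o["clock"],o["position"],o["force"])
E
```

```text
clock: 1.1
position: [0.4484, 0.1066, 0.2514]
tool_rot: [3.142, 0.0, -3.018]
force: [1.2, 1.1, 0.1]
grip_width: -0.0003
finger_force: 0.0
clock: 1.6
position: [0.4471, 0.1084, 0.1846]
tool_rot: [-3.141, -0.003, -3.018]
force: [0.1, -0.1, 0.1]
grip_width: -0.0003
finger_force: 0.0
1.7 [0.44776635 0.10858173 0.18599006] [ 0.4826033   0.69880013 -0.27716139]
```

View pics/d1.png

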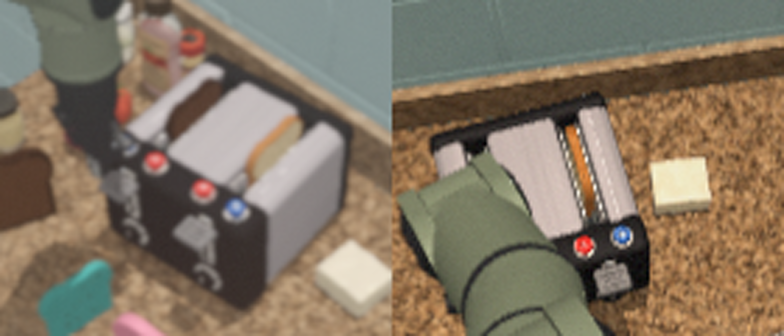

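The picture shows the fingertip just above the left paddle and about 2 cm too far left, which agrees with the state. Next I shift it sideways and go down gently.

```bash
python3 -m crank '{"travel":[[0.8,-2.1,0],[0.8,-2.1,0],[0.8,-2.1,-0.5],[0.8,-2.1,-1.2],[0.8,-2.1,-1.8]],"turn":[[0,0,0],[0,0,0],[0,0,0],[0,0,0],[0,0,0]],"gripper":[1,1,1,1,1]}' 20;  python3 -m crank '{"travel":[[0,0,-0.4],[0,0,-0.8],[0,0,-1.2],[0,0,-1.4],[0,0,-1.4]],"turn":[[0,0,0],[0,0,0],[0,0,0],[0,0,0],[0,0,0]],"gripper":[1,1,1,1,1]}' 20
```

```text
clock: 2.2
position: [0.456, 0.0882, 0.1679]
tool_rot: [3.141, 0.0, -3.017]
force: [0.2, 0.5, 3.5]
grip_width: -0.0001
finger_force: 2.1
clock: 2.7
position: [0.4559, 0.0876, 0.154]
tool_rot: [-3.141, -0.0, -3.018]
force: [0.4, -0.4, 2.4]
grip_width: 0.0
finger_force: 0.7
```

```bash
python3 -m crank '{"travel":[[0,0,-0.4],[0,0,-0.8],[0,0,-1.2],[0,0,-1.5],[0,0,-1.6]],"turn":[[0,0,0],[0,0,0],[0,0,0],[0,0,0],[0,0,0]],"gripper":[1,1,1,1,1]}' 20
```

```text
clock: 3.2
position: [0.4558, 0.0875, 0.1378]
tool_rot: [-3.141, -0.001, -3.018]
force: [-0.1, -0.0, 1.8]
grip_width: -0.0002
finger_force: 1.0
```

```bash
python3 -m crank '{"travel":[[0,0,-0.1],[0,0,-0.1],[0,0,2],[0,0,5],[0,0,8]],"turn":[[0,0,0],[0,0,0],[0,0,0],[0,0,0],[0,0,0]],"gripper":[1,1,1,1,1]}' 20;  python3 -m crank '{"travel":[[2.4,1.7,0],[4.7,3.3,0],[4.7,3.3,0],[4.7,3.3,-0.5],[4.7,3.3,-1.5]],"turn":[[0,0,0],[0,0,0],[0,0,0],[0,0,0],[0,0,0]],"gripper":[1,1,1,1,1]}' 20
python3 - <<'E'
from workcell import bot
import cv2
f=bot.grab_frame("scene")["pixels"][110:230,240:380,::-1]
cv2.imwrite("pics/e1.png",cv2.resize(f,None,fx=5,fy=5,interpolation=cv2.INTER_CUBIC))
o=bot.observe();print(o["clock"],o["position"],o["force"])
E
```

```text
clock: 3.7
position: [0.4559, 0.0876, 0.2193]
tool_rot: [-3.141, -0.0, -3.018]
force: [0.8, -0.4, 0.6]
grip_width: 0.0002
finger_force: 0.0
clock: 4.2
position: [0.5028, 0.1202, 0.2031]
tool_rot: [-3.142, 0.001, -3.018]
force: [-0.1, -0.0, -1.2]
grip_width: 0.0001
finger_force: 0.0
4.25 [0.50199866 0.11996908 0.20124319] [-0.7172326  -1.35905287 -2.53930282]
```

View pics/e1.png

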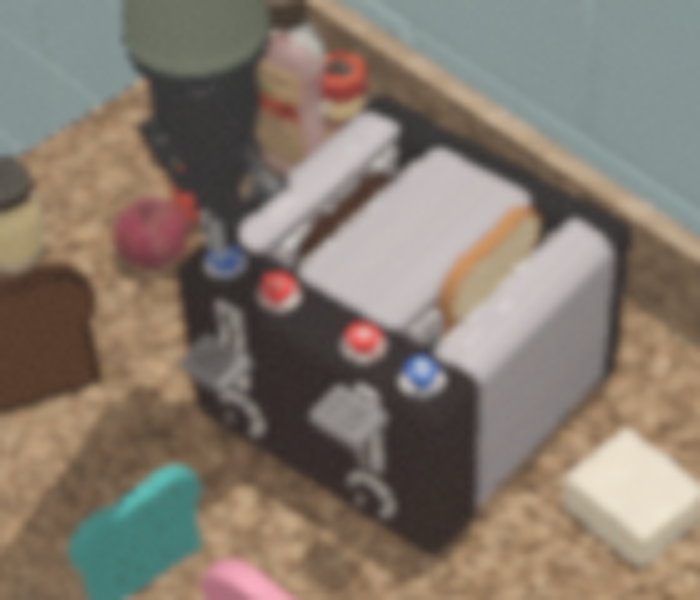

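The left paddle is down at (212,360), its slice has dropped, and the fingertip hangs just above the left blue key at (225,262). I'll tap lightly, going by force.

```bash
python3 -m crank '{"travel":[[0,0,-0.3],[0,0,-0.6],[0,0,-0.9],[0,0,-1.1],[0,0,-1.1]],"turn":[[0,0,0],[0,0,0],[0,0,0],[0,0,0],[0,0,0]],"gripper":[1,1,1,1,1]}' 20;  python3 -m crank '{"travel":[[0,0,-0.1],[0,0,-0.2],[0,0,-0.3],[0,0,-0.3],[0,0,-0.3]],"turn":[[0,0,0],[0,0,0],[0,0,0],[0,0,0],[0,0,0]],"gripper":[1,1,1,1,1]}' 20
```

```text
clock: 4.75
position: [0.503, 0.1206, 0.1922]
tool_rot: [-3.142, -0.0, -3.018]
force: [-1.2, -0.8, 1.5]
grip_width: -0.0001
finger_force: 0.8
clock: 5.25
position: [0.503, 0.1206, 0.1894]
tool_rot: [-3.142, -0.0, -3.018]
force: [-1.8, -0.7, 4.7]
grip_width: -0.0005
finger_force: 2.5
```

```bash
python3 -m crank '{"travel":[[0,0,-0.15],[0,0,-0.15],[0,0,0],[0,0,1.5],[0,0,4.5]],"turn":[[0,0,0],[0,0,0],[0,0,0],[0,0,0],[0,0,0]],"gripper":[1,1,1,1,1]}' 20;  python3 -m crank '{"travel":[[-3.1,-3,0],[-3.1,-7.5,0],[-3.1,-12,0],[-3.1,-16.2,0],[-3.1,-16.2,0]],"turn":[[0,0,0],[0,0,0],[0,0,0],[0,0,0],[0,0,0]],"gripper":[1,1,1,1,1]}' 20
```

```text
clock: 5.75
position: [0.5022, 0.1205, 0.2333]
tool_rot: [-3.141, -0.003, -3.017]
force: [0.8, -0.0, 0.3]
grip_width: -0.0001
finger_force: 0.0
clock: 6.25
position: [0.4717, -0.0465, 0.2344]
tool_rot: [-3.14, 0.0, -3.024]
force: [-0.3, 0.4, 0.1]
grip_width: 0.0
finger_force: 0.0
```

Run:
```python
from workcell import bot
import cv2
f=bot.grab_frame("scene")["pixels"][110:230,240:380,::-1]
cv2.imwrite("pics/f1.png",cv2.resize(f,None,fx=5,fy=5,interpolation=cv2.INTER_CUBIC))
o=bot.observe();print(o["clock"],o["position"],o["force"])
```

```text
6.3 [ 0.47195001 -0.04374675  0.23433308] [-1.14617775  0.48706143 -0.66155776]
```

View pics/f1.png

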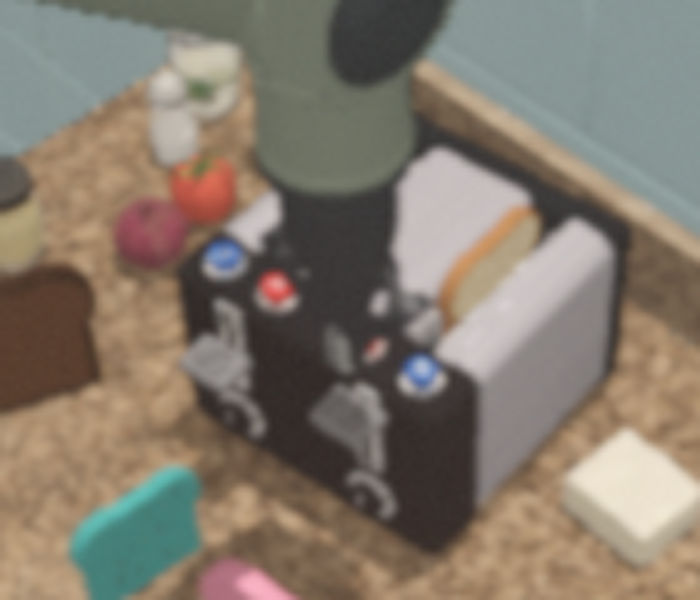

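The left paddle is still down at (215,360), and the fingertip is over the right paddle at (345,415). Now I push that one down to z = 0.137.

```bash
python3 -m crank '{"travel":[[0,0.1,-2],[0,0.1,-4],[0,0.1,-5.6],[0,0.1,-6.4],[0,0.1,-6.8]],"turn":[[0,0,0],[0,0,0],[0,0,0],[0,0,0],[0,0,0]],"gripper":[1,1,1,1,1]}' 20;  python3 -m crank '{"travel":[[0,0,-0.4],[0,0,-0.8],[0,0,-1.2],[0,0,-1.4],[0,0,-1.4]],"turn":[[0,0,0],[0,0,0],[0,0,0],[0,0,0],[0,0,0]],"gripper":[1,1,1,1,1]}' 20; python3 -m crank '{"travel":[[0,0,-0.4],[0,0,-0.8],[0,0,-1.2],[0,0,-1.5],[0,0,-1.5]],"turn":[[0,0,0],[0,0,0],[0,0,0],[0,0,0],[0,0,0]],"gripper":[1,1,1,1,1]}' 20
```

```text
clock: 6.8
position: [0.4718, -0.0396, 0.1658]
tool_rot: [3.141, -0.001, -3.017]
force: [-2.1, 1.5, 4.4]
grip_width: 0.0001
finger_force: 1.9
clock: 7.3
position: [0.4721, -0.0405, 0.1521]
tool_rot: [-3.141, 0.0, -3.018]
force: [-0.4, 0.9, 0.7]
grip_width: -0.0001
finger_force: 0.3
clock: 7.8
position: [0.4718, -0.0404, 0.1369]
tool_rot: [-3.142, -0.001, -3.018]
force: [-1.6, 0.4, 5.0]
grip_width: 0.0
finger_force: 2.6
```

Now I'll lift, move clear towards the robot and upwards, and look.

```bash
python3 -m crank '{"travel":[[0,0,2],[0,0,6],[0,0,11],[0,0,16],[0,0,20]],"turn":[[0,0,0],[0,0,0],[0,0,0],[0,0,0],[0,0,0]],"gripper":[1,1,1,1,1]}' 20; python3 -m crank '{"travel":[[0,-4.5,0],[0,-9,0],[0,-13,0],[0,-16,0],[0,-16,0]],"turn":[[0,0,0],[0,0,0],[0,0,0],[0,0,0],[0,0,0]],"gripper":[1,1,1,1,1]}' 20
python3 - <<'E'
from workcell import bot
import cv2
f=bot.grab_frame("scene")["pixels"][110:230,240:380,::-1];g=bot.grab_frame("top")["pixels"][110:230,240:380,::-1]
cv2.imwrite("pics/g1.png",cv2.resize(cv2.hconcat([f,g]),None,fx=2.8,fy=2.8,interpolation=cv2.INTER_CUBIC))
E
```

```text
clock: 8.3
position: [0.4721, -0.0405, 0.3403]
tool_rot: [-3.141, 0.002, -3.018]
force: [-0.3, -0.4, -0.3]
grip_width: 0.0001
finger_force: 0.0
clock: 8.8
position: [0.4712, -0.2044, 0.3372]
tool_rot: [-3.14, -0.0, -3.023]
force: [-0.5, 1.1, 0.1]
grip_width: -0.0003
finger_force: 0.0
```

View pics/g1.png

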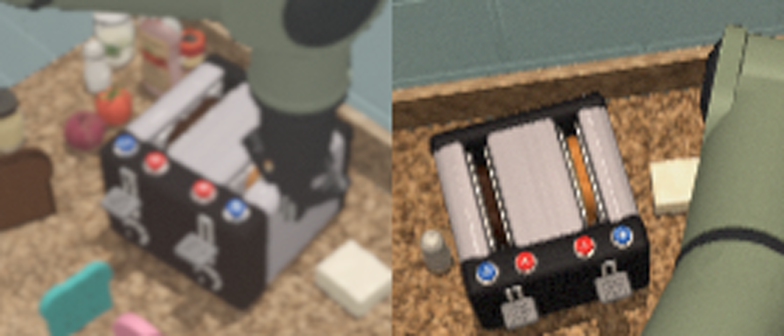

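Both paddles are down, at (122,205) and (197,250), both slices have dropped, and the arm is clear of everything.

```bash
python3 -c "
from workcell import bot
print(bot.job_done())"
```

```text
the job is handed in; nothing more can be done
None
```

I pushed the dark slice's (left) paddle down, tapped its blue defrost key and then pushed the white slice's paddle down; both paddles stayed down, the key went about 4 mm in (it switches at 2.5 mm, though no image shows that it registered), and I handed the job in at about 9 s.

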